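# Set up the colour meter: lid to its mark, transit block out

### The arm

A 7-joint arm with a two-finger parallel gripper is mounted at the origin on a cart in front of the work surface, level with it; the furniture and walls round the work are solid. World frame = base frame: x ahead of the robot, y to its left, z up, the work surface at z = 0. Lengths are in m, angles in rad, forces in N, time in s.
With the tool pointing down it reaches from about 0.35 to 0.9 m from the base axis. Payload 7.2 kg.
Tool frame: the origin (TCP) lies midway between the tips of the shut fingers; the grasp point (between the pads) lies 19 mm behind it; z points along the fingers, y is the direction in which the jaws open and shut (so a half turn about z gives the same grasp; the last joint's range is limited). The gripper opens to 85 mm and grips with 20 to 120 N. Pads are 22 mm wide; open, the fingers measure 114 mm over their backs; the gripper's body (76 mm by 85 mm) begins 54 mm behind the grasp point. The pads swing forward as they close: fully open they stand 13 mm farther back than shut.
Start: joints at [-1.29, 0.411, -0.013, 1.596, 0.006, 1.134, -0.082], TCP at [0.214, 0.587, 0.231] pointing down, gripper open.
Joint ranges: [-2.95, 2.95], [-0.29, 1.99], [-1.47, 1.44], [0.14, 2.54], [-1.03, 4.17], [0.13, 1.85], [-2.86, 2.86]. Speed limits (rad/s): [2.39, 2.39, 3.01, 3.01, 3.14, 3.14, 3.14].

### API

Orientations are given as a unit quaternion [x, y, z, w].
In Python, from workcell import manip gives the robot as it stands. The module is installed in compiled form; this text tells all that it offers.
- The arm moves only by the tool send_rows, never from a script. Its argument "targets" is text: rows parted by semicolons, each of 7 numbers parted by spaces: the turn, a rotation vector about the tool's x, y, z in degrees, then the shift along the tool's x, y, z in cm, then the finger opening in cm, from 0 to 8.54. A call has 1 to 8 rows; each row is the pose to reach, as a shift and turn from the pose commanded when the call began, along the tool's axes at that moment; what a row does not reach only later rows make up. A row lasts 1/8 s, in which the tool goes at most 62.5 mm and 10.7 degrees, less where a joint would pass 70% of its speed; a pose out of reach is approached as far as the arm can. A call with a gripper value outside its range is refused whole. The fingers move at their own pace and stop on an object; "newtons" is the grip in N (left out, the last holds). Time passes only in rows, so rows that repeat a pose let the fingers close. It gives the time, the measured TCP pose, the force and the opening at its end, in the units of the state.
- manip.get_state(): the state, without advancing time (a new reading comes with each control period).
- manip.get_image(name): name is "scene" or "top" or "wrist"; returns the picture (420x560x3 uint8, red, green, blue); there is no depth.
- manip.camera_info(name): a dict with "camera_matrix" (3x3 intrinsics, pixels), "R" (3x3) and "t" (3): a world point X has camera coordinates R X + t; the wrist camera has in their place "tool_from_camera" (4x4, takes a point from camera to tool coordinates, whose origin is the TCP and whose axes are the flange's). Camera axes: x right, y down, z forward; pixel columns grow to the right and rows downward; lengths in m; the calibration is good to about 2 mm. The wrist camera is an equidistant fisheye: a pixel r from the principal point sees the ray r / f radians off the axis. A picture is of the moment at which its call begins: read the wrist's pose just before it. camera_info takes no time and is no camera call.
- manip.close_job(): hands the job in, once; it reports no verdict.
The state is a dict: "clock": time; "joint_pos": joint angles; "qd": joint speeds; "joint_torque": joint torques, N m; "tool_pos": TCP position; "tool_rot": TCP orientation; "wrist_force": force on the tool from outside, world axes, zero at the start; "ft_torque": the same for the moment, N m; "grip_width": opening from 0.0 (shut) to 1.0 (fully open).
Only numpy, scipy, OpenCV 4.12 (cv2) and the standard library are available. Lean on these libraries where they do the work, as an engineer would, in place of code of your own. Each camera call takes 0.05 s, during which the arm holds its last target.

### The job

Get the portable colour meter ready for use: raise its stiff screen lid by the black grip tab until the lid lies in line with the green setting arm beside it, leaving that arm as it is. Then lift the yellow transit block straight up out of its well by the black fin and set it down gently, upright, on the red tray. Do not disturb the other things on the table.

Things in the scene. Friction and masses are not known exactly. Their poses are not given: they have to be found in the camera images.
- meter: Portable colour meter, a grey case 150 mm deep (its x) x 200 mm wide (its y) x 56 mm high, fixed to the table; origin at the centre of its underside, +x towards its hinge (far side), z up. On it a white shell lid 150 x 200 x 36 mm (58 to 94 mm above the table when closed) with a screen on its inside. In the deck, centred 30 mm in front of the origin (x = -30 mm, y = 0), an open well 59 x 83 mm and 30 mm deep.
- lid (a joint): Opening angle of the lid, rad: 0 closed and flat, grows as the front edge rises, 1.57 upright, stops at 2.3. The hinge is stiff: the lid stays where it is left; about 6 N at the grip tab moves it.
- lid_hinge (a point): Middle of the lid's hinge line, on the far top edge of the case, 58 mm above the table; axes as meter's, and the hinge line runs along y.
- lid_grip (a point): Middle of the free part of the black grip tab that sticks out 47 mm from the middle of the lid's front edge; the tab is 26 mm wide (along the hinge line) and 18 mm thick. This point is 30 mm outside the lid's edge, 180 mm from the hinge line along the lid and 16 mm to its outer side. Axes turn with the lid: x from the tab to the hinge, y along the hinge, z out of the lid's outer face.
- setting_arm (a joint): Angle of the green setting arm, rad, measured as the lid's: lid and arm are in line when both joints read the same. It is set before the start, somewhere from 1.25 to 1.8, and is not to be moved; it is held by a stiff clamp.
- setting_arm_tip (a point): End of the green setting arm, 108 mm from the hinge line; the arm is a bar 12 mm wide and 8 mm thick that turns about the hinge line, 12 mm outside the right-hand (-y) side of the lid. Its x axis points along the arm to the hinge.
- block_center (a point): Centre of the transit block, 27 mm above its underside: a yellow body 56 (x) x 80 (y) x 30 mm high, 0.2 kg, with a black upright fin 40 mm (x) long, 14 mm (y) thick and 24 mm high on the middle of its top (54 mm high in all). It starts in the well, 1.5 mm clear at each side, its yellow top flush with the deck, so only the fin can be held; fin top 80 mm above the table. The lid covers it until raised.
- tray_center (a point): Middle of the top face of the flat red tray, a loose plate 146 (x) x 150 (y) mm, lying on the table, with a 30 mm pull tab beyond its -y side; its top face, where things stand, is 4 mm above the table; z up.
- white_jar: White round jar with a lid, 68 mm across, 66 mm high; origin at the centre of its underside. Bystander.
- pin_tin: Round tin, white with a green lid, 67 mm across, 25 mm high; origin at the centre of its underside. Bystander. Behind it, between meter and tray, stands a fixed glass-walled balance, 344 mm high, whose front is at x = 0.485 m and which spans y = -0.015 to 0.195 m: carry things round its front, nearer to the robot.
- transit_block: The same transit block; origin at the centre of its underside, z up.

How it is judged:
On the way, in this order (a step that is already met when the one before it is completed fails the run):
1. the lid lies in line with the green setting arm (within about 5 degrees) and stays there, the transit block still in its well (angle between the x axis of lid_grip and the x axis of setting_arm_tip, either way round below 0.08 rad and velocity of joint lid between -0.05 and 0.05 rad/s and z of block_center in the frame of meter below 0.06 m), for 0.2 s.
2. the transit block is lifted clear of the well (z of block_center in the frame of meter above 0.09 m), for 0.1 s.
At the end, for the whole second after the job is handed in: The lid stands in line with the green setting arm within 0.08 rad (4.5 degrees); the transit block stands upright (within 0.1 rad) and at rest on the red tray, its centre within 45 mm of the tray's middle along each of the tray's axes (angle between the x axis of lid_grip and the x axis of setting_arm_tip, either way round below 0.08 rad and x of block_center in the frame of tray_center between -0.045 and 0.045 m and y of block_center in the frame of tray_center between -0.045 and 0.045 m and z of block_center in the frame of tray_center between 0.018 and 0.035 m and angle between block_center's own z axis and vertical below 0.1 rad and linear speed of transit_block below 0.02 m/s); the robot touches nothing.
It fails at once if the green setting arm is moved against the case (more than 10 mm at its tip) (distance of setting_arm_tip from where it was at the start of the episode above 0.01 m).
It fails at once if the transit block is dropped (faster than 0.4 m/s out of the grip, a fall of about 8 mm) (linear speed of transit_block above 0.4 m/s and contact force between the fingers and transit_block below 0.1 N).
It fails at once if the red tray is pushed more than 30 mm (distance of tray_center from where it was at the start of the episode above 0.03 m).
It fails at once if the white jar or the tin is pushed more than 20 mm (distance of any of white_jar, pin_tin from where it was at the start of the episode above 0.02 m).
It also fails if it takes over 66 s, if anything falls off the work surface, if the arm or the gripper's body presses on something with over 40 N, if the wrist force passes 120 N, or if a joint passes its speed limit or range.

## Working session

There is one attempt and no reset: what is moved stays moved. The work goes in short steps, Python scripts to look and compute and a tool call to move; the robot and the scene stay as the last step left them, time stands still between calls to the robot, and variables do not carry over. Pictures are saved under pics/ and viewed, and the job is handed in when it is done.

Besides the shell and the picture viewer there is one more tool, called as name(argument=value, ...), one argument or row to a line, values as JSON. send_rows: Moves the arm, as the interface text tells. Its arguments: {"type":"object","properties":{"targets":{"type":"string"},"newtons":{"type":"number"}},"required":["targets"]}

```bash
mkdir -p pics
python3 - <<'E'
from workcell import manip
import cv2,numpy as np
np.set_printoptions(precision=4,suppress=True)
s=manip.get_state();print(s)
for n in ["scene","top","wrist"]:
    im=manip.get_image(n);cv2.imwrite(f"pics/{n}0.png",im[:,:,::-1]);print(n,manip.camera_info(n))
E
```

```text
{'clock': 0.0, 'joint_pos': array([-1.2902,  0.4119, -0.0127,  1.597 ,  0.0056,  1.1343, -0.0822]), 'qd': array([-0.0001, -0.    ,  0.0002,  0.001 , -0.0004, -0.0003,  0.0005]), 'joint_torque': array([  0.0008, -60.0633,   0.6828, -29.9396,   0.014 ,   0.0106,
        -0.    ]), 'tool_pos': array([0.2135, 0.5869, 0.2304]), 'tool_rot': array([ 0.1735,  0.9848, -0.0008, -0.0001]), 'wrist_force': array([-0.1244,  0.8252, -0.856 ]), 'ft_torque': array([ 0.0176, -0.0145, -0.081 ]), 'grip_width': 1.0009897540003618}
scene {'camera_matrix': array([[431.6271,   0.    , 277.3338],
       [  0.    , 431.6271, 207.4889],
       [  0.    ,   0.    ,   1.    ]]), 'R': array([[ 0.714 , -0.7001, -0.0103],
       [-0.4945, -0.4938, -0.7153],
       [ 0.4957,  0.5158, -0.6988]]), 't': array([-0.4103,  0.3208,  0.9798])}
top {'camera_matrix': array([[414.6537,   0.    , 276.1079],
       [  0.    , 414.6537, 211.6666],
       [  0.    ,   0.    ,   1.    ]]), 'R': array([[ 0.0016, -1.    , -0.0019],
       [-0.981 , -0.0012, -0.1938],
       [ 0.1938,  0.0022, -0.981 ]]), 't': array([-0.0657,  0.5474,  1.2365])}
wrist {'camera_matrix': array([[325.1923,   0.    , 279.1507],
       [  0.    , 325.1923, 212.6223],
       [  0.    ,   0.    ,   1.    ]]), 'tool_from_camera': array([[-0.    , -0.9463, -0.3232,  0.0833],
       [ 1.    , -0.0002,  0.0005,  0.0001],
       [-0.0005, -0.3232,  0.9463, -0.1427],
       [ 0.    ,  0.    ,  0.    ,  1.    ]])}
```

View pics/scene0.png

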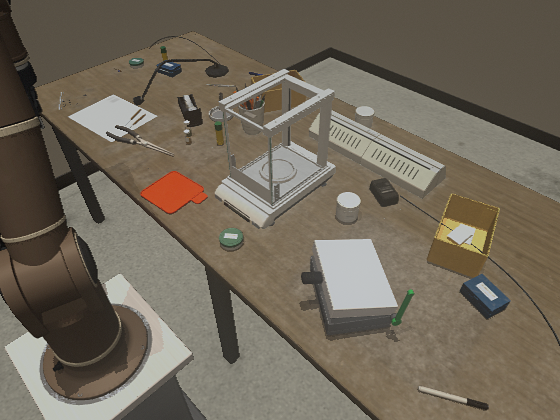

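View pics/top0.png

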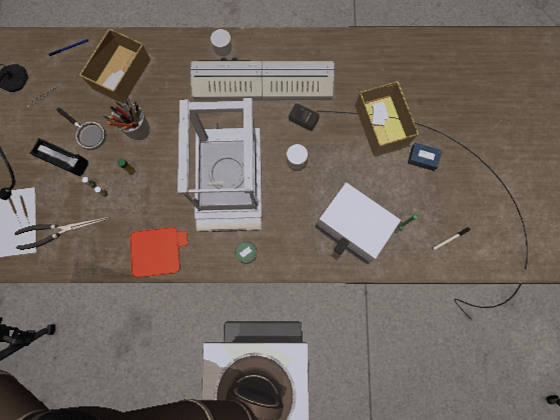

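View pics/wrist0.png

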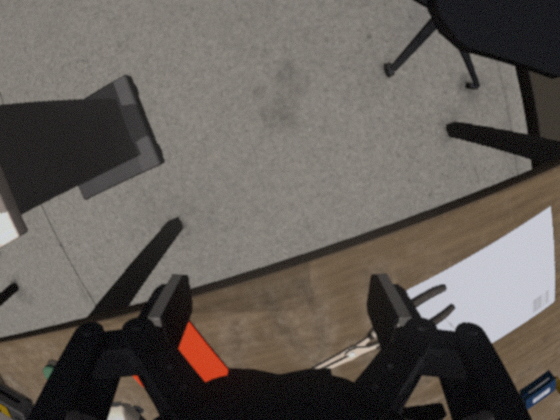

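The scene view shows the meter at about (355,280), its tab at (312,278), the green arm at (403,305), the red tray at (172,190), and the tin at (231,238). In the top view, the lid is at (360,222), the tab at (340,247), and the tray at (156,252). Next I'll measure these.

```bash
cat > h.py <<'E'
from workcell import manip
import cv2,numpy as np
from scipy.spatial.transform import Rotation as Rot
np.set_printoptions(precision=4,suppress=True)
def cam(n): c=manip.camera_info(n);return c["camera_matrix"],c["R"],c["t"]
def ray(n,uv):
    K,R,t=cam(n);d=R.T@np.linalg.solve(K,np.r_[uv,1.]);return -R.T@t,d
def plane(n,uv,z):
    o,d=ray(n,uv);return o+d*(z-o[2])/d[2]
def proj(n,X):
    K,R,t=cam(n);p=K@(R@np.asarray(X)+t);return p[:2]/p[2]
def biggest(m,k=1):
    c=sorted(cv2.findContours(m.astype(np.uint8),cv2.RETR_EXTERNAL,cv2.CHAIN_APPROX_NONE)[0],key=cv2.contourArea)[::-1];return c[:k]
def load(f): return cv2.imread(f)
E
python3 - <<'E'
from h import *
for n,roi in [("top",(310,175,410,270)),("scene",(290,220,410,340))]:
    im=load(f"pics/{n}0.png");hsv=cv2.cvtColor(im,cv2.COLOR_BGR2HSV).astype(int)
    m=np.zeros(im.shape[:2],bool);x0,y0,x1,y1=roi
    m[y0:y1,x0:x1]=((hsv[...,1]<45)&(hsv[...,2]>(150)))[y0:y1,x0:x1]
    c=biggest(m)[0];print(n,cv2.contourArea(c),cv2.minAreaRect(c))
    q=cv2.approxPolyDP(c,6,True)[:,0];print(q)
    for p in q: print(plane(n,p,0.094))
    r=cv2.boxPoints(cv2.minAreaRect(c))
    if n=="top": print('rect',[plane(n,p,0.094) for p in r])
    g=(hsv[...,0]>45)&(hsv[...,0]<80)&(hsv[...,1]>120)
    g[:, :380]=0;g[:190]=0
    ys,xs=np.where(g);print('green',len(xs),xs.min(),xs.max(),ys.min(),ys.max())
    cg=biggest(g)[0];print(cv2.boxPoints(cv2.minAreaRect(cg)))
    r=((hsv[...,0]<8)|(hsv[...,0]>174))&(hsv[...,1]>180)&(hsv[...,2]>120)
    cr=biggest(r)[0];print('red',cv2.boundingRect(cr),cv2.boxPoints(cv2.minAreaRect(cr)))
    q=cv2.approxPolyDP(cr,4,True)[:,0]
    for p in q: print(p,plane(n,p,0.004))
for n,(x,y,w,h) in [("top",(300,160,150,120)),("scene",(280,210,160,150))]:
    im=load(f"pics/{n}0.png")[y:y+h,x:x+w];cv2.imwrite(f"pics/{n}crop.png",cv2.resize(im,None,fx=4,fy=4,interpolation=cv2.INTER_CUBIC))
E
```

```text
top 3040.0 ((360.3878479003906, 219.62889099121094), (68.68204498291016, 46.41138458251953), 35.31121063232422)
[[345 183]
 [320 219]
 [375 258]
 [400 220]]
[ 0.629  -0.2751  0.094 ]
[ 0.5172 -0.1967  0.094 ]
[ 0.4008 -0.3565  0.094 ]
[ 0.5145 -0.4364  0.094 ]
rect [array([ 0.5181, -0.1936,  0.094 ]), array([ 0.6358, -0.2777,  0.094 ]), array([ 0.5129, -0.4418,  0.094 ]), array([ 0.3996, -0.3564,  0.094 ])]
green 9 413 416 215 218
[[412.5 216.5]
 [414.5 214.5]
 [416.  216. ]
 [414.  218. ]]
red (130, 228, 57, 49) [[128.2049 231.2541]
 [185.2787 226.0656]
 [189.4344 271.7787]
 [132.3607 276.9672]]
[185 232] [0.4905 0.2269 0.004 ]
[133 232] [0.4903 0.3936 0.004 ]
[133 275] [0.354  0.3842 0.004 ]
[177 271] [0.3667 0.2466 0.004 ]
[177 246] [0.4455 0.2504 0.004 ]
[186 239] [0.468  0.2227 0.004 ]
[183 236] [0.4776 0.2328 0.004 ]
[186 242] [0.4583 0.2223 0.004 ]
[180 244] [0.4519 0.2412 0.004 ]
[176 235] [0.4808 0.2553 0.004 ]
[186 237] [0.4744 0.223  0.004 ]
scene 4132.0 ((355.65814208984375, 272.9562683105469), (85.7381820678711, 63.139888763427734), 74.53878784179688)
[[314 240]
 [333 309]
 [397 306]
 [370 239]]
[ 0.528  -0.1804  0.094 ]
[ 0.4089 -0.3435  0.094 ]
[ 0.5138 -0.437   0.094 ]
[ 0.6298 -0.2773  0.094 ]
green 26 392 412 290 321
[[408. 290.]
 [412. 290.]
 [412. 293.]
 [408. 293.]]
red (141, 171, 66, 42) [[139.1539 192.2308]
 [185.3077 161.4615]
 [208.5385 196.3077]
 [162.3846 227.0769]]
[141 192] [0.3553 0.3864 0.004 ]
[153 203] [0.3544 0.3167 0.004 ]
[157 199] [0.373  0.3233 0.004 ]
[156 205] [0.356  0.3027 0.004 ]
[167 212] [0.3625 0.2536 0.004 ]
[206 197] [0.4853 0.2235 0.004 ]
[201 186] [0.5057 0.2756 0.004 ]
[175 171] [0.4905 0.3966 0.004 ]
```

```bash
ls pics
```

```text
scene0.png
scenecrop.png
top0.png
topcrop.png
wrist0.png
```

View pics/topcrop.png

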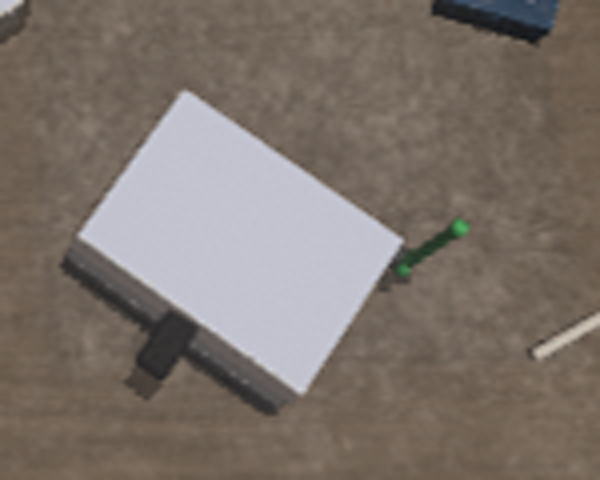

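View pics/scenecrop.png

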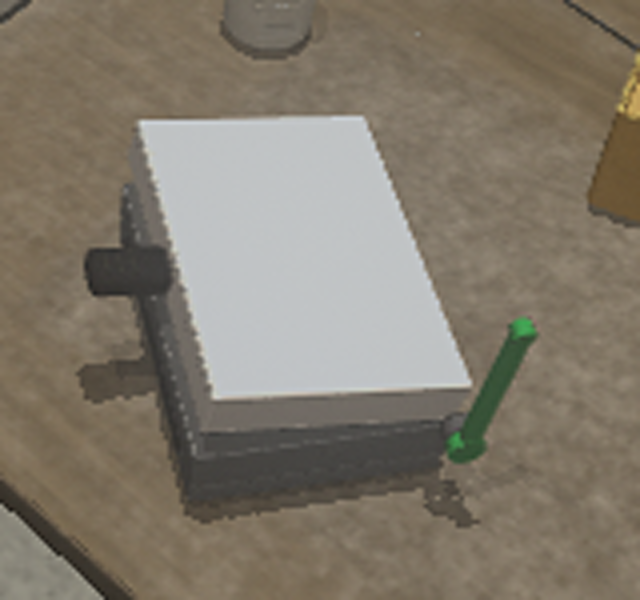

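```bash
cat >> h.py <<'E'
def cp(u,v,o): return np.array([(u+.5)/4-.5+o[0],(v+.5)/4-.5+o[1]])
def tri(a,b,na="top",nb="scene"):
    o1,d1=ray(na,a);o2,d2=ray(nb,b);d1/=np.linalg.norm(d1);d2/=np.linalg.norm(d2)
    s=np.linalg.lstsq(np.c_[d1,-d2],o2-o1,rcond=None)[0]
    p,q=o1+s[0]*d1,o2+s[1]*d2;return (p+q)/2,np.linalg.norm(p-q)
E
python3 - <<'E'
from h import *
T=(300,160);S=(280,210)
names=["HL","FL","FR","HR"]
t=[(185,90),(78,237),(303,394),(404,240)];s=[(365,116),(138,121),(212,398),(470,384)]
loc=np.array([[75,100],[-75,100],[-75,-100],[75,-100]])/1e3
P=[]
for a,b,n in zip(t,s,names):
    X,e=tri(cp(*a,T),cp(*b,S));print(n,X,e,plane("top",cp(*a,T),.094),plane("scene",cp(*b,S),.094));P.append((plane("top",cp(*a,T),.094)+plane("scene",cp(*b,S),.094))[:2]/2)
P=np.array(P);c=P.mean(0);A=P-c
H=loc.T@A;yaw=np.arctan2(H[0,1]-H[1,0],H[0,0]+H[1,1]);print("center",c,"yaw",yaw,np.degrees(yaw))
R=np.array([[np.cos(yaw),-np.sin(yaw)],[np.sin(yaw),np.cos(yaw)]]);print("resid",A-loc@R.T)
X,e=tri(cp(460,228,T),cp(523,328,S));print("tip",X,e)
B,e=tri(cp(403,270,T),cp(466,447,S));print("base",B,e)
for p in (X,B): print("in meter",R.T@(p[:2]-c),p[2])
hd=c+R@[0.075,0];d=R.T@(X[:2]-hd);print("angle est",np.arctan2(X[2]-.058,-d[0]),np.hypot(X[2]-.058,d[0]))
g=c+R@[-0.105,0];print("grip",g)
E
```

```text
HL [ 0.6319 -0.2781  0.0942] 0.0006438418069577753 [ 0.6317 -0.2779  0.094 ] [ 0.6324 -0.2781  0.094 ]
FL [ 0.5139 -0.192   0.1151] 0.00019757830752044697 [ 0.5176 -0.1941  0.094 ] [ 0.5285 -0.1803  0.094 ]
FR [ 0.3975 -0.3516  0.1157] 0.002647001002964521 [ 0.4004 -0.3575  0.094 ] [ 0.4081 -0.3431  0.094 ]
HR [ 0.5148 -0.4374  0.0951] 0.0016613082652285243 [ 0.5157 -0.4384  0.094 ] [ 0.5148 -0.4367  0.094 ]
center [ 0.5187 -0.3133] yaw -0.6479344055956737 -37.123906841949776
resid [[-0.0068  0.0008]
 [ 0.0039  0.0011]
 [ 0.0058 -0.0026]
 [-0.0029  0.0007]]
tip [ 0.5106 -0.4551  0.1701] 0.00025142475145969523
base [ 0.5003 -0.4486  0.0594] 0.00497547353270997
in meter [ 0.0792 -0.1179] 0.170119191063337
in meter [ 0.067 -0.119] 0.0593940741710316
angle est 1.608431943005891 0.11219864298535602
grip [ 0.4349 -0.2499]
```

Triangulation shows the front edge of the lid at z≈0.115, so the lid starts slightly open, at about 0.14 rad. I'll refit the meter frame with that and check it against the tab.

```bash
cat >> h.py <<'E'
YAW=np.radians(-36.2);MX=np.array([np.cos(YAW),np.sin(YAW),0]);MY=np.array([-np.sin(YAW),np.cos(YAW),0]);MZ=np.array([0,0,1.])
HM=np.array([.5692,-.3547,.058])
def lidpt(th,a,n,y=0): return HM+a*(-np.cos(th)*MX+np.sin(th)*MZ)+n*(np.sin(th)*MX+np.cos(th)*MZ)+y*MY
def mpt(x,y,z): return HM+(x-.075)*MX+y*MY+(z-.058)*MZ
def local(P):
    s=manip.get_state();R=Rot.from_quat(s["tool_rot"]);return R.inv().apply(np.asarray(P)-s["tool_pos"])*100
E
python3 - <<'E'
from h import *
T=np.array((300,160));S=np.array((280,210))
th=.145
print("grip",lidpt(th,.18,.016))
for n,o in (("top",T),("scene",S)):
    print(n,"tab top-face corners, crop px:",[ (proj(n,lidpt(th,a,.025,y))-o)*4+1.5 for a in(.15,.197) for y in(-.013,.013)])
    print(" lid corners",[ (proj(n,lidpt(th,a,.036,y))-o)*4+1.5 for a in(0,.15) for y in(.1,-.1)])
print("block fin", mpt(-.03,0,.08))
Rm=Rot.from_quat(manip.get_state()["tool_rot"]).as_matrix();print(Rm)
print(local([.36,.2,.26]))
E
```

```text
grip [ 0.4273 -0.2509  0.0998]
top tab top-face corners, crop px: [array([197.6358, 332.3137]), array([168.4875, 311.5358]), array([163.1081, 382.53  ]), array([133.7116, 361.3881])]
 lid corners [array([183.8574,  89.1936]), array([404.0806, 241.8161]), array([ 74.6578, 238.4775]), array([300.8976, 399.6295])]
scene tab top-face corners, crop px: [array([169.786 , 280.1065]), array([160.0701, 243.8403]), array([ 89.7537, 283.0715]), array([ 81.4346, 246.4146])]
 lid corners [array([363.6221, 115.4519]), array([472.1159, 386.9025]), array([133.3812, 119.6105]), array([209.6322, 400.4103])]
block fin [ 0.4845 -0.2927  0.08  ]
[[-0.9398  0.3417 -0.0003]
 [ 0.3417  0.9398 -0.0012]
 [-0.0001 -0.0012 -1.    ]]
[-26.9907 -31.3698  -2.894 ]
```

send_rows(
  targets="0 0 2 -3.4 -3.9 -0.4 8.5; 0 0 4 -6.8 -7.8 -0.8 8.5; 0 0 6 -10.2 -11.8 -1.1 8.5; 0 0 8 -13.5 -15.7 -1.5 8.5; 0 0 10 -16.9 -19.6 -1.9 8.5; 0 0 12 -20.3 -23.5 -2.2 8.5; 0 0 14 -23.6 -27.4 -2.6 8.5; 0 0 16.2 -27 -31.4 -2.9 8.5",
)

```text
clock: 1.15
tool_pos: [0.3604, 0.1984, 0.2605]
tool_rot: [0.311, 0.95, 0.0, 0.0]
wrist_force: [1.7, 1.5, 0.0]
grip_width: 0.997
```

Run:
```python
from h import *
s=manip.get_state();print(s["clock"],s["tool_pos"],s["joint_pos"],Rot.from_quat(s["tool_rot"]).as_matrix());print(local([.4273,-.2509,.18]))
```

```text
1.15 [0.3604 0.1984 0.2605] [-0.8647 -0.0024  0.2455  2.0474  0.0004  1.096   0.3189] [[-0.8065  0.5912  0.0003]
 [ 0.5912  0.8065  0.0005]
 [ 0.0001  0.0006 -1.    ]]
[-31.9617 -32.2841   8.0288]
```

send_rows(
  targets="0 0 0 -4 -4 0 8.5; 0 0 0 -8 -8 0 8.5; 0 0 0 -12 -12.1 0 8.5; 0 0 0 -16 -16.1 1 8.5; 0 0 0 -20 -20.2 2 8.5; 0 0 0 -24 -24.2 3 8.5; 0 0 0 -28 -28.3 4 8.5; 0 0 0 -32 -32.3 5 8.5",
)

```text
clock: 2.15
tool_pos: [0.4279, -0.2512, 0.2101]
tool_rot: [0.31, 0.951, 0.0, 0.0]
wrist_force: [1.3, 0.7, 1.2]
grip_width: 0.998
```

Run:
```python
from h import *
s=manip.get_state();print(s["clock"],s["tool_pos"],s["joint_pos"],s["wrist_force"])
for n in ["wrist","scene"]: cv2.imwrite(f"pics/{n}1.png",manip.get_image(n)[:,:,::-1])
print(local([.4273,-.2509,.0998]))
```

```text
2.15 [ 0.4279 -0.2512  0.2101] [-0.2326  0.2579  0.8039  1.9674 -0.22    1.0037  1.6142] [1.2956 0.7474 1.2205]
[ 0.2263  0.4767 10.9601]
```

View pics/wrist1.png

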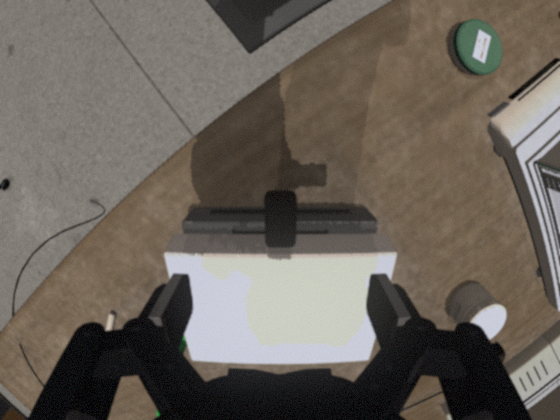

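View pics/scene1.png

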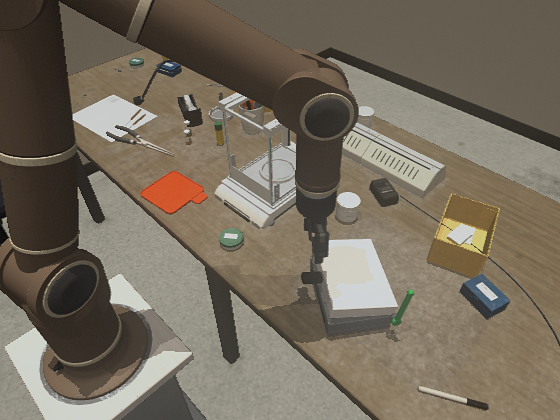

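```bash
cat >> h.py <<'E'
def wray(uv,s):
    c=manip.camera_info("wrist");K=c["camera_matrix"];M=c["tool_from_camera"]
    d=np.array([(uv[0]-K[0,2])/K[0,0],(uv[1]-K[1,2])/K[1,1]]);r=np.hypot(*d)
    v=np.array([*(d/r*np.sin(r)),np.cos(r)]) if r>1e-9 else np.array([0,0,1.])
    R=Rot.from_quat(s["tool_rot"]).as_matrix()
    return s["tool_pos"]+R@M[:3,3],R@M[:3,:3]@v
def wplane(uv,s,z):
    o,d=wray(uv,s);return o+d*(z-o[2])/d[2]
E
python3 - <<'E'
from h import *
s=manip.get_state();print(s["clock"],s["tool_pos"],s["qd"])
for p,z in [((281,193),.109),((281,248),.104),((267,220),.107),((297,220),.107),((165,253),.115),((396,253),.115),((187,361),.094),((369,361),.094)]: 
    P=wplane(p,s,z);print(p,P,"meter:",(P-HM)@MX+.075,(P-HM)@MY)
E
```

```text
2.25 [ 0.4265 -0.2556  0.2094] [-0.068  -0.0577 -0.0581  0.0424  0.0355  0.0294 -0.1392]
(281, 193) [ 0.4141 -0.2449  0.109 ] meter: -0.11500030865829315 -0.0030006676513906066
(281, 248) [ 0.4537 -0.2742  0.104 ] meter: -0.06577015943891025 -0.003229252296133356
(267, 220) [ 0.4259 -0.2676  0.107 ] meter: -0.09203768631716054 -0.014357998728202884
(297, 220) [ 0.4403 -0.2483  0.107 ] meter: -0.0919080730937064 0.009745647691821444
(165, 253) [ 0.396  -0.3537  0.115 ] meter: -0.06534360653524697 -0.10146829218251414
(396, 253) [ 0.5124 -0.1964  0.115 ] meter: -0.06433946356830818 0.09415199307733152
(187, 361) [ 0.5104 -0.4475  0.094 ] meter: 0.08234850888773967 -0.10964549562126769
(369, 361) [ 0.6313 -0.2826  0.094 ] meter: 0.08255531569445804 0.09490604698881264
```

send_rows(
  targets="0 0 0 0 0 2 8.5; 0 0 0 0 0 4 8.5; 0 0 0 0 0 4 8.5; 0 0 0 0 0 4 8.5",
)

```text
clock: 2.75
tool_pos: [0.4279, -0.2496, 0.1709]
tool_rot: [0.31, 0.951, 0.0, 0.0]
wrist_force: [-0.3, 0.2, -0.9]
grip_width: 0.995
```

Run:
```python
from h import *
s=manip.get_state();print(s["clock"],s["tool_pos"],s["qd"],s["wrist_force"])
print(local([.4273,-.2509,.081]))
```

```text
2.75 [ 0.4279 -0.2496  0.1709] [-0.0005 -0.0081  0.0029 -0.0068 -0.0022 -0.0025  0.0027] [-0.255   0.2177 -0.8872]
[-0.0278 -0.1401  8.9876]
```

send_rows(
  targets="0 0 0 0 -0.1 3 8.5; 0 0 0 0 -0.1 6 8.5; 0 0 0 0 -0.1 8 8.5; 0 0 0 0 -0.1 9 8.5; 0 0 0 0 -0.1 9 8.5; 0 0 0 0 -0.1 9 2; 0 0 0 0 -0.1 9 2; 0 0 0 0 -0.1 9 2",
  newtons=30,
)

```text
clock: 3.75
tool_pos: [0.4274, -0.2505, 0.0807]
tool_rot: [0.31, 0.951, 0.0, 0.0]
wrist_force: [-0.1, 0.2, -0.1]
grip_width: 0.372
```

send_rows(
  targets="0 0 0 0 0 0 1; 0 0 0 0 0 0 1; 0 0 0 0 0 0 1",
)

```text
clock: 4.12
tool_pos: [0.4275, -0.25, 0.0804]
tool_rot: [0.31, 0.951, 0.0, 0.0]
wrist_force: [1.7, 4.6, 4.6]
grip_width: 0.298
```

Run:
```python
from h import *
s=manip.get_state();print(s["clock"],s["tool_pos"],s["grip_width"]*85,s["wrist_force"])
g=s["tool_pos"]+Rot.from_quat(s["tool_rot"]).apply([0,0,-.019]);d=g-HM
print("grasp pt meter",d@MX+.075,d@MY,g[2])
for n in ["wrist","scene"]: cv2.imwrite(f"pics/{n}2.png",manip.get_image(n)[:,:,::-1])
```

```text
4.125 [ 0.4275 -0.25    0.0804] 25.313747875906508 [1.7153 4.5586 4.6167]
grasp pt meter -0.10121062099410137 0.0007826362405393278 0.0994473600796077
```

View pics/wrist2.png

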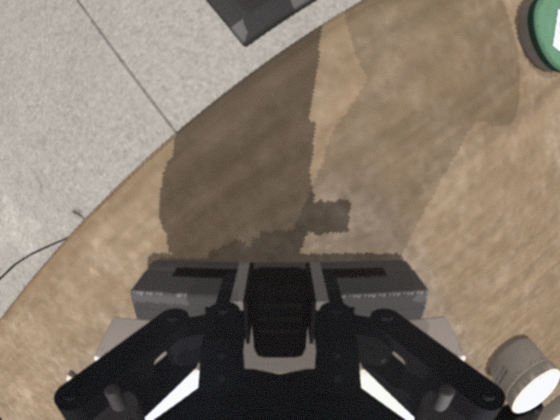

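Run:
```python
from h import *
r=.1807;p0=.231;ph=np.linspace(p0,1.65+.0887-.06,17)
for k in (0,8):
    for p in ph[k+1:k+9]: print(f"0 0 0 {100*r*(np.cos(p)-np.cos(ph[k])):.1f} 0 {-100*r*(np.sin(p)-np.sin(ph[k])):.1f} 1;",end=" ")
    print()
```

```text
0 0 0 -0.4 0 -1.6 1; 0 0 0 -1.0 0 -3.1 1; 0 0 0 -1.8 0 -4.6 1; 0 0 0 -2.6 0 -6.0 1; 0 0 0 -3.6 0 -7.3 1; 0 0 0 -4.7 0 -8.5 1; 0 0 0 -5.9 0 -9.6 1; 0 0 0 -7.2 0 -10.6 1; 
0 0 0 -1.4 0 -0.9 1; 0 0 0 -2.8 0 -1.6 1; 0 0 0 -4.3 0 -2.3 1; 0 0 0 -5.9 0 -2.7 1; 0 0 0 -7.5 0 -3.1 1; 0 0 0 -9.1 0 -3.3 1; 0 0 0 -10.8 0 -3.3 1; 0 0 0 -12.4 0 -3.2 1;
```

send_rows(
  targets="0 0 0 -0.4 0 -1.6 1; 0 0 0 -1.0 0 -3.1 1; 0 0 0 -1.8 0 -4.6 1; 0 0 0 -2.6 0 -6.0 1; 0 0 0 -3.6 0 -7.3 1; 0 0 0 -4.7 0 -8.5 1; 0 0 0 -5.9 0 -9.6 1; 0 0 0 -7.2 0 -10.6 1",
)

```text
clock: 5.22
tool_pos: [0.4832, -0.2907, 0.1851]
tool_rot: [0.31, 0.951, 0.001, -0.003]
wrist_force: [-1.9, 7.5, -4.9]
grip_width: 0.3
```

Run:
```python
from h import *
s=manip.get_state();print(s["clock"],s["tool_pos"],s["grip_width"]*85,s["wrist_force"],s["ft_torque"])
g=s["tool_pos"]+Rot.from_quat(s["tool_rot"]).apply([0,0,-.019]);d=g-HM
print(d@MX,d@MY,d[2],"r",np.hypot(d@MX,d[2]),"th",np.arctan2(d[2],-d@MX)-.0887)
for n in ["scene"]: cv2.imwrite(f"pics/{n}3.png",manip.get_image(n)[:,:,::-1])
```

```text
5.225 [ 0.4832 -0.2907  0.1851] 25.493916901394726 [-1.9223  7.5167 -4.895 ] [ 1.7381  0.6275 -0.015 ]
-0.10706903886136823 0.0008834874211218272 0.14607585180189173 r 0.1811130408400936 th 0.8495845981325117
```

View pics/scene3.png

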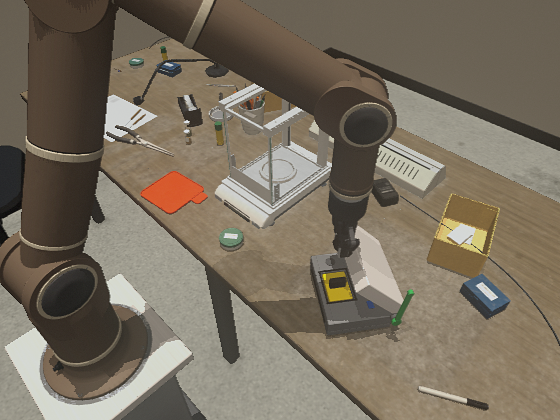

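The lid follows smoothly. In the scene view it is about half open, and the yellow block is visible at (338,285). I'll continue.

send_rows(
  targets="0 0 0 -1.4 0 -0.9 1; 0 0 0 -2.8 0 -1.6 1; 0 0 0 -4.3 0 -2.3 1; 0 0 0 -5.9 0 -2.7 1; 0 0 0 -7.5 0 -3.1 1; 0 0 0 -9.1 0 -3.3 1; 0 0 0 -10.8 0 -3.3 1; 0 0 0 -12.4 0 -3.2 1",
)

```text
clock: 6.28
tool_pos: [0.585, -0.3649, 0.2182]
tool_rot: [0.31, 0.951, 0.001, -0.002]
wrist_force: [-2.9, 7.9, 3.9]
grip_width: 0.3
```

Run:
```python
from h import *
s=manip.get_state();print(s["clock"],s["tool_pos"],s["grip_width"]*85,s["wrist_force"],s["ft_torque"])
g=s["tool_pos"]+Rot.from_quat(s["tool_rot"]).apply([0,0,-.019]);d=g-HM
print(d@MX,d@MY,d[2],"r",np.hypot(d@MX,d[2]),"th",np.arctan2(d[2],-d@MX)-.0887)
for n in ["scene","top"]:
    im=manip.get_image(n)[:,:,::-1];cv2.imwrite(f"pics/{n}4.png",im)
    x,y,w,h=dict(top=(300,160,150,120),scene=(280,210,160,150))[n]
    cv2.imwrite(f"pics/{n}4c.png",cv2.resize(im[y:y+h,x:x+w],None,fx=4,fy=4,interpolation=cv2.INTER_CUBIC))
```

```text
6.275 [ 0.585  -0.3649  0.2182] 25.491704381587482 [-2.9357  7.8542  3.9186] [ 1.7678  0.9106 -0.0183]
0.018847576322195227 0.0010930656186844256 0.1791937507988684 r 0.18018221737615486 th 1.586890894674018
```

View pics/scene4c.png

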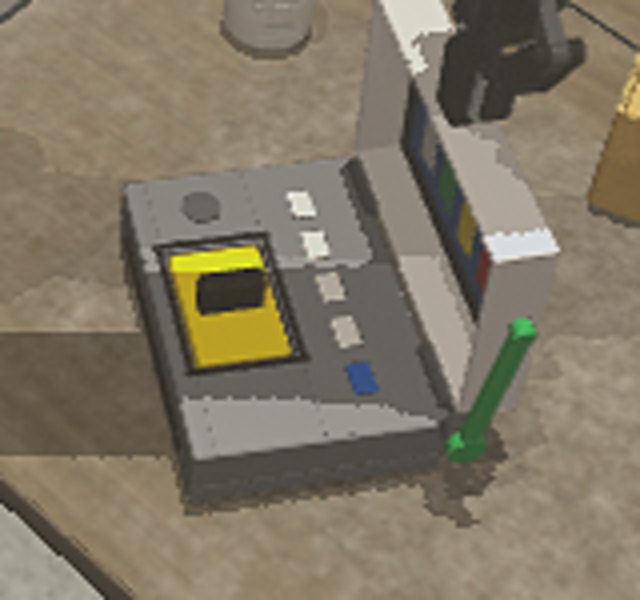

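View pics/top4c.png

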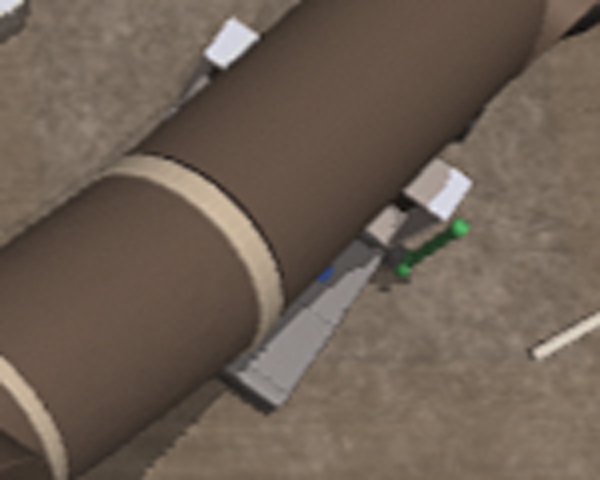

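Run:
```python
from h import *
O=dict(top=np.array((300,160)),scene=np.array((280,210)))
c=lambda n,P:(proj(n,P)-O[n])*4+1.5
for n in O:
  for th in (1.55,1.587,1.65,1.7,1.75,1.8):
    print(n,th,"lid in bot/top, out top",c(n,lidpt(th,0,0,-.1)),c(n,lidpt(th,.15,0,-.1)),c(n,lidpt(th,.15,.036,-.1)),c(n,lidpt(th,0,.036,-.1)),"arm",c(n,lidpt(th,0.,0,-.118)),c(n,lidpt(th,.108,0,-.118)))
```

```text
top 1.55 lid in bot/top, out top [386.8579 255.2206] [446.5595 222.3294] [475.3871 180.4484] [412.593  218.0359] arm [406.5128 268.8837] [449.842  247.2388]
top 1.587 lid in bot/top, out top [386.8579 255.2206] [450.9723 215.8768] [479.106  174.4668] [412.0827 218.3562] arm [406.5128 268.8837] [452.9115 242.7349]
top 1.65 lid in bot/top, out top [386.8579 255.2206] [458.2367 205.0612] [485.0757 164.6271] [411.1375 219.0152] arm [406.5128 268.8837] [457.9679 235.1719]
top 1.7 lid in bot/top, out top [386.8579 255.2206] [463.7571 196.6637] [489.4728 157.1544] [410.3215 219.6382] arm [406.5128 268.8837] [461.8143 229.2858]
top 1.75 lid in bot/top, out top [386.8579 255.2206] [469.0411 188.4618] [493.5556 150.0039] [409.4495 220.3477] arm [406.5128 268.8837] [465.5007 223.5223]
top 1.8 lid in bot/top, out top [386.8579 255.2206] [474.072  180.4822] [497.3135 143.1963] [408.524  221.1415] arm [406.5128 268.8837] [469.0161 217.8992]
scene 1.55 lid in bot/top, out top [451.4486 423.3923] [498.3108 261.9731] [567.6494 252.2834] [513.4193 414.2678] arm [462.2678 451.6407] [496.3002 340.0531]
scene 1.587 lid in bot/top, out top [451.4486 423.3923] [508.9917 260.5993] [577.6551 252.5381] [512.9481 415.5552] arm [462.2678 451.6407] [503.8469 339.0493]
scene 1.65 lid in bot/top, out top [451.4486 423.3923] [526.9308 258.8398] [594.1592 253.5682] [511.9557 417.7651] arm [462.2678 451.6407] [516.5308 337.7278]
scene 1.7 lid in bot/top, out top [451.4486 423.3923] [540.8927 257.9666] [606.7345 254.9131] [511.0005 419.5302] arm [462.2678 451.6407] [526.4135 337.0294]
scene 1.75 lid in bot/top, out top [451.4486 423.3923] [554.5605 257.5577] [618.8055 256.7158] [509.8999 421.3004] arm [462.2678 451.6407] [536.1004 336.6426]
scene 1.8 lid in bot/top, out top [451.4486 423.3923] [567.8897 257.612 ] [630.3372 258.966 ] [508.6574 423.0715] arm [462.2678 451.6407] [545.562  336.5674]
```

Run:
```python
from h import *
T=(300,160);S=(280,210)
for nm,a,b,al,n in [("in",(440,222),(488,259),.15,0),("out",(471,183),(557,249),.15,.036),("tip",(460,228),(523,328),.108,0)]:
    X,e=tri(cp(*a,T),cp(*b,S));d=X-HM
    print(nm,X,e,"rel",d@MX,d@MY,d[2],"th",np.arctan2(d[2],-d@MX)-np.arctan2(n,al))
```

```text
in [ 0.5075 -0.4289  0.2065] 0.0017214328908268135 rel -0.005968748761726532 -0.09635414059565667 0.1485045501266259 th 1.5306255856006301
out [ 0.5341 -0.4507  0.2102] 0.001285113049500708 rel 0.028351308273759653 -0.09819466068565197 0.15219868055097685 th 1.5194188067614844
tip [ 0.5106 -0.4551  0.1701] 0.00025142475145969523 rel 0.012053503222659634 -0.11562945503648753 0.11211919106333701 th 1.6778911610766016
```

Run:
```python
from h import *
s=manip.get_state()
im=manip.get_image("wrist")[:,:,::-1];cv2.imwrite("pics/wrist4.png",im)
```

```text
(no output)
```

View pics/wrist4.png

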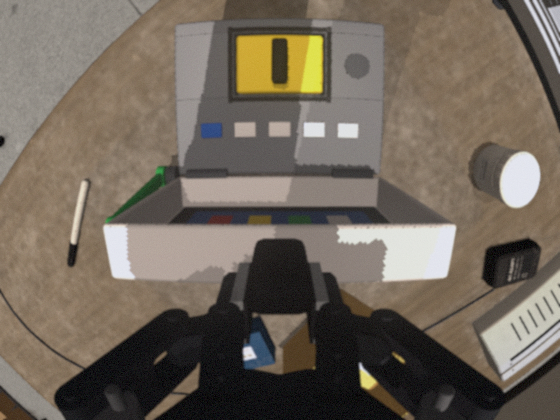

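send_rows(
  targets="0 0 0 -0.9 0 0.1 1; 0 0 0 -1.8 0 0.3 1; 0 0 0 -2.7 0 0.5 1; 0 0 0 -2.7 0 0.5 1; 0 0 0 -2.7 0 0.5 1",
)

```text
clock: 7.05
tool_pos: [0.6078, -0.3816, 0.2132]
tool_rot: [0.31, 0.951, 0.0, 0.0]
wrist_force: [2.9, 3.8, 0.6]
grip_width: 0.298
```

Run:
```python
from h import *
s=manip.get_state();print(s["clock"],s["tool_pos"],s["grip_width"]*85,s["wrist_force"],s["ft_torque"])
g=s["tool_pos"]+Rot.from_quat(s["tool_rot"]).apply([0,0,-.019]);d=g-HM
print(d@MX,d@MY,d[2],"r",np.hypot(d@MX,d[2]),"th",np.arctan2(d[2],-d@MX)-.0887)
for n in ["scene","top"]:
    im=manip.get_image(n)[:,:,::-1];cv2.imwrite(f"pics/{n}5.png",im)
    x,y,w,h=dict(top=(300,160,150,120),scene=(280,210,160,150))[n]
    cv2.imwrite(f"pics/{n}5c.png",cv2.resize(im[y:y+h,x:x+w],None,fx=4,fy=4,interpolation=cv2.INTER_CUBIC))
```

```text
7.05 [ 0.6078 -0.3816  0.2132] 25.322245788623082 [2.8813 3.8165 0.6108] [ 0.928  -0.3782 -0.0738]
0.04698100910272909 0.0010809928995673679 0.1741720879900732 r 0.18039714923227726 th 1.7455649021696493
```

View pics/scene5c.png

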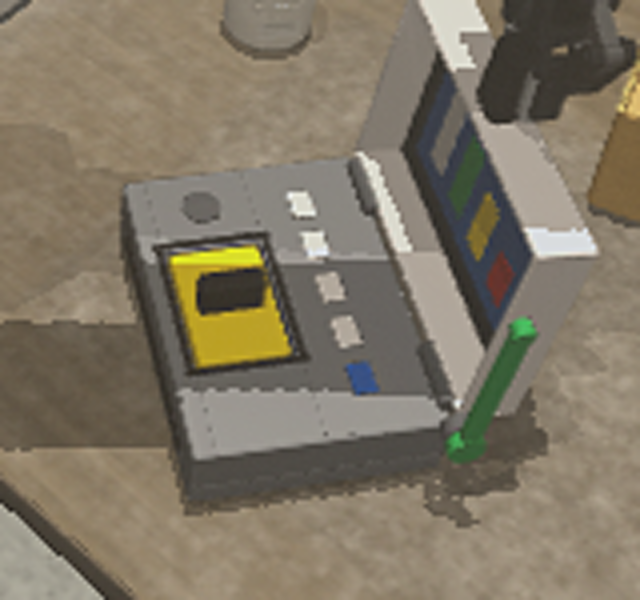

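View pics/top5c.png

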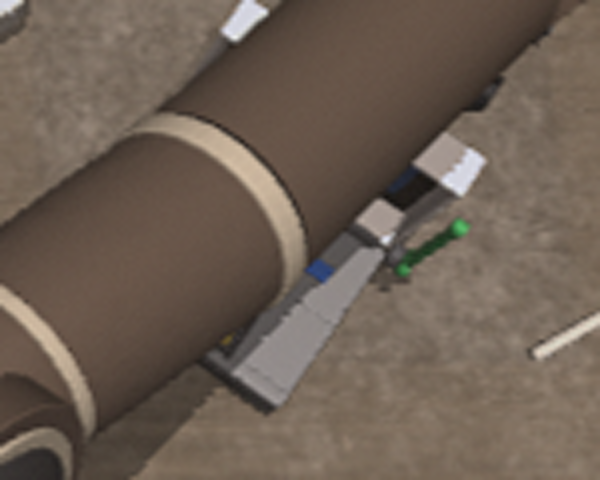

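Run:
```python
from h import *
T=(300,160);S=(280,210)
for nm,a,b,al,n in [("in",(458,199),(530,259),.15,0),("out",(486,160),(598,252),.15,.036),("tip",(460,228),(523,328),.108,0)]:
    X,e=tri(cp(*a,T),cp(*b,S));d=X-HM
    print(nm,X,e,"rel",d@MX,d@MY,d[2],"th",np.arctan2(d[2],-d@MX)-np.arctan2(n,al))
```

```text
in [ 0.5241 -0.4431  0.2042] 0.0015020352440262839 rel 0.015753512870170183 -0.09795872443130935 0.14620651195857837 th 1.6781305984609252
out [ 0.5519 -0.4644  0.2039] 0.0006891539723025738 rel 0.05082277683523951 -0.09880366554315553 0.14592870604232727 th 1.6703852712580576
tip [ 0.5106 -0.4551  0.1701] 0.00025142475145969523 rel 0.012053503222659634 -0.11562945503648753 0.11211919106333701 th 1.6778911610766016
```

send_rows(
  targets="0 0 0 0 0 0 6; 0 0 0 0 0 0 6; 0 0 0 0 0 0 6; 0 0 0 0 0 0 6; 0 0 0 0 0 -2 6; 0 0 0 0 0 -5 6; 0 0 0 0 0 -8 6; 0 0 0 1 0 -8 6",
)

```text
clock: 8.15
tool_pos: [0.5997, -0.3776, 0.2975]
tool_rot: [0.311, 0.951, -0.001, 0.003]
wrist_force: [0.1, -0.5, -1.1]
grip_width: 0.705
```

send_rows(
  targets="0 0 0 4 0 0 6; 0 0 0 9 0 0 6; 0 0 0 14 0 0 6; 0 0 0 19 0 0 6; 0 0 0 20 0 0 6; 0 0 0 20 0 0 6",
)

```text
clock: 8.9
tool_pos: [0.4377, -0.2577, 0.294]
tool_rot: [0.31, 0.951, 0.001, 0.001]
wrist_force: [0.8, -0.6, 0.6]
grip_width: 0.704
```

Run:
```python
from h import *
s=manip.get_state();print(s["clock"],s["tool_pos"],s["tool_rot"],s["grip_width"]*85,s["wrist_force"])
im=manip.get_image("wrist")[:,:,::-1];cv2.imwrite("pics/wrist6.png",im)
for n in ["scene","top"]:
    im=manip.get_image(n)[:,:,::-1];cv2.imwrite(f"pics/{n}6.png",im)
    x,y,w,h=dict(top=(300,160,150,120),scene=(280,210,160,150))[n]
    cv2.imwrite(f"pics/{n}6c.png",cv2.resize(im[y:y+h,x:x+w],None,fx=4,fy=4,interpolation=cv2.INTER_CUBIC))
print(s["tool_pos"]); d=s["tool_pos"]-HM;print(d@MX+.075,d@MY)
```

```text
8.9 [ 0.4377 -0.2577  0.294 ] [0.3101 0.9507 0.0007 0.0008] 59.84171672966405 [ 0.8293 -0.5692  0.5572]
[ 0.4377 -0.2577  0.294 ]
-0.08836125613727384 0.0006289388112282052
```

View pics/scene6c.png

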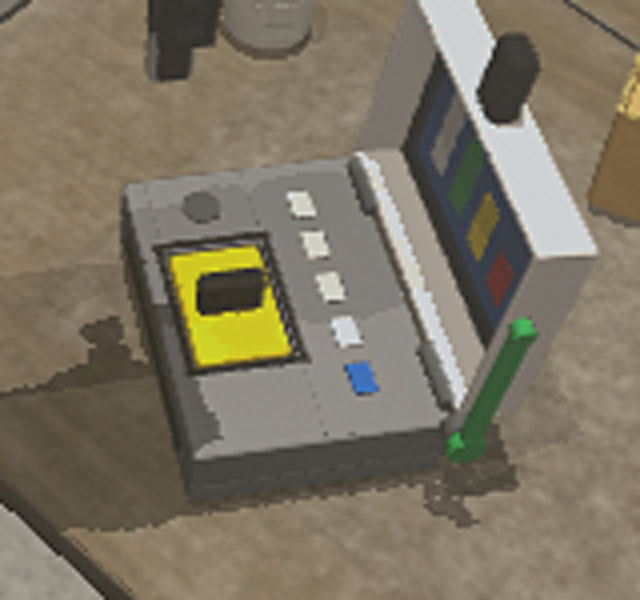

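View pics/top6c.png

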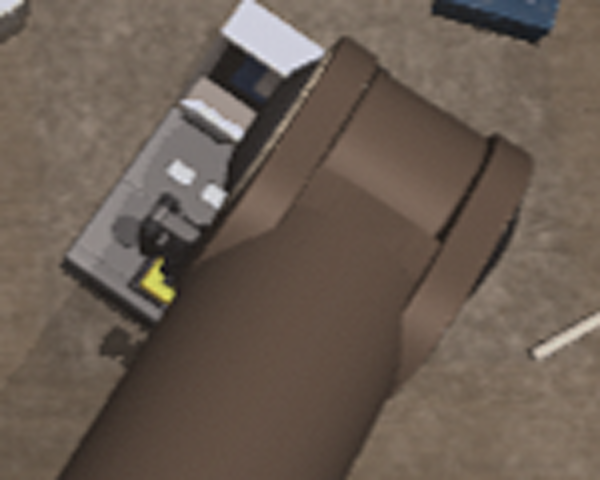

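View pics/wrist6.png

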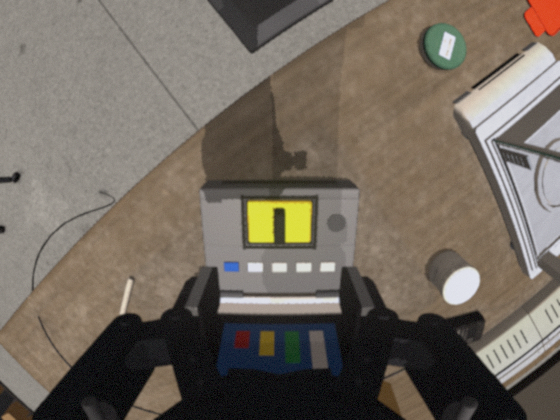

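Run:
```python
from h import *
im=load("pics/wrist6.png");hsv=cv2.cvtColor(im,cv2.COLOR_BGR2HSV)
m=(hsv[...,0]>20)&(hsv[...,0]<35)&(hsv[...,1]>180)&(hsv[...,2]>100);m[:180]=0;m[260:]=0
c=biggest(m)[0];r=cv2.boxPoints(cv2.minAreaRect(c));print(r,cv2.boundingRect(c))
s=dict(tool_pos=np.array([.4377,-.2577,.294]),tool_rot=np.array([.3101,.9507,.0007,.0008]))
P=np.array([wplane(p,s,.056) for p in r]);C=P.mean(0);d=C-HM;print(P,C,d@MX+.075,d@MY)
# fin top: dark within block
x,y,w,h=cv2.boundingRect(c);sub=hsv[y:y+h,x+4:x+w-4];k=(sub[...,2]<60);k[:, :15]=0;k[:,-15:]=0
ys,xs=np.where(k);print("fin",xs.min()+x+4,xs.max()+x+4,ys.min()+y,ys.max()+y)
u=((xs.min()+xs.max())/2+x+4)
for v in (ys.min()+y,ys.max()+y):
    for z in (.056,.08):
        Q=wplane((u,v),s,z);d=Q-HM;print(v,z,Q,d@MX+.075,d@MY)
print(mpt(-.03,0,.08))
```

```text
[[248. 241.]
 [248. 200.]
 [311. 200.]
 [311. 241.]] (248, 200, 64, 42)
[[ 0.4835 -0.3397  0.056 ]
 [ 0.4403 -0.3059  0.056 ]
 [ 0.4858 -0.2436  0.056 ]
 [ 0.5312 -0.2745  0.056 ]] [ 0.4852 -0.2909  0.056 ] -0.03043607847491052 0.0018571897180805902
fin 275 283 210 241
210 0.056 [ 0.4731 -0.2829  0.056 ] -0.04492208198851126 0.0012039255793023992
210 0.08 [ 0.4666 -0.2782  0.08  ] -0.05292970602740395 0.0011536678140868922
241 0.056 [ 0.5069 -0.3075  0.056 ] -0.0031446103480576304 0.0012477490406744701
241 0.08 [ 0.4983 -0.3013  0.08  ] -0.013786583853776554 0.0011947279126328647
[ 0.4845 -0.2927  0.08  ]
```

Run:
```python
from h import *
print(manip.get_state()["tool_pos"],local([.485,-.292,.12]))
```

```text
[ 0.4384 -0.2587  0.2934] [-5.7125  0.0702 17.3485]
```

send_rows(
  targets="0 0 0 -2 0 3 6; 0 0 0 -4 0 7 6; 0 0 0 -5.7 0 11 6; 0 0 0 -5.7 0 15 6; 0 0 0 -5.7 0 17.3 6; 0 0 0 -5.7 0 17.3 6; 0 0 0 -5.7 0 17.3 6; 0 0 0 -5.7 0 17.3 6",
)

```text
clock: 10.05
tool_pos: [0.4843, -0.2924, 0.1214]
tool_rot: [0.311, 0.951, -0.0, 0.001]
wrist_force: [0.9, -0.2, 0.1]
grip_width: 0.698
```

Run:
```python
from h import *
s=manip.get_state()
im=manip.get_image("wrist")[:,:,::-1];cv2.imwrite("pics/wrist7.png",im)
print(s["tool_pos"],s["tool_rot"],s["wrist_force"],s["joint_pos"],local([.485,-.292,.059]))
```

```text
[ 0.4843 -0.2924  0.1214] [ 0.3106  0.9505 -0.0001  0.001 ] [ 0.8714 -0.2171  0.0545] [-0.0654  0.5089  0.7089  1.8937 -0.4208  0.8903  1.7905] [-0.0418  0.0551  6.2357]
```

View pics/wrist7.png

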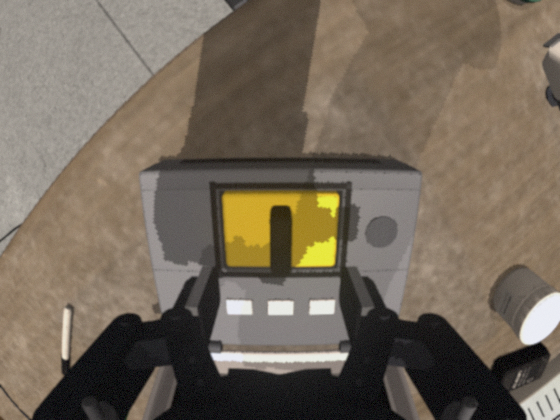

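send_rows(
  targets="0 0 0 0 0.1 2.5 6; 0 0 0 0 0.1 4.5 6; 0 0 0 0 0.1 5.7 6; 0 0 0 0 0.1 6.2 6; 0 0 0 0 0.1 6.2 6; 0 0 0 0 0.1 6.2 6; 0 0 0 0 0.1 6.2 6",
)

```text
clock: 10.98
tool_pos: [0.4844, -0.2911, 0.0588]
tool_rot: [0.311, 0.951, 0.0, 0.0]
wrist_force: [0.2, -0.7, -0.5]
grip_width: 0.702
```

Run:
```python
from h import *
s=manip.get_state()
print(s["tool_pos"],s["tool_rot"],s["wrist_force"])
```

```text
[ 0.4844 -0.2911  0.0588] [0.3106 0.9506 0.     0.0004] [ 0.1836 -0.7031 -0.4783]
```

send_rows(
  targets="0 0 0 0 0 0 1; 0 0 0 0 0 0 0.5; 0 0 0 0 0 0 0.5; 0 0 0 0 0 0 0.5; 0 0 0 0 0 0 0.5; 0 0 0 0 0 0 0.5; 0 0 0 0 0 0 0.5; 0 0 0 0 0 0 0.5",
  newtons=60,
)

```text
clock: 11.98
tool_pos: [0.4843, -0.2911, 0.0585]
tool_rot: [0.311, 0.951, 0.0, 0.0]
wrist_force: [-0.1, -0.0, 5.3]
grip_width: 0.145
```

send_rows(
  targets="0 0 0 0 0 -0.5 0.5; 0 0 0 0 0 -1 0.5; 0 0 0 0 0 -1.7 0.5; 0 0 0 0 0 -2.4 0.5; 0 0 0 0 0 -3.2 0.5; 0 0 0 0 0 -4 0.5; 0 0 0 0 0 -5 0.5; 0 0 0 0 0 -6 0.5",
)

```text
clock: 12.98
tool_pos: [0.4842, -0.291, 0.119]
tool_rot: [0.311, 0.951, 0.0, 0.0]
wrist_force: [0.5, -0.4, -1.7]
grip_width: 0.144
```

Run:
```python
from h import *
s=manip.get_state()
im=manip.get_image("wrist")[:,:,::-1];cv2.imwrite("pics/wrist8.png",im)
im=manip.get_image("scene")[:,:,::-1];cv2.imwrite("pics/scene8.png",im)
print(s["tool_pos"],s["tool_rot"],s["wrist_force"],s["grip_width"]*85)
```

```text
[ 0.4842 -0.291   0.119 ] [0.3105 0.9506 0.     0.0001] [ 0.5    -0.4427 -1.7308] 12.281509410137854
```

View pics/scene8.png

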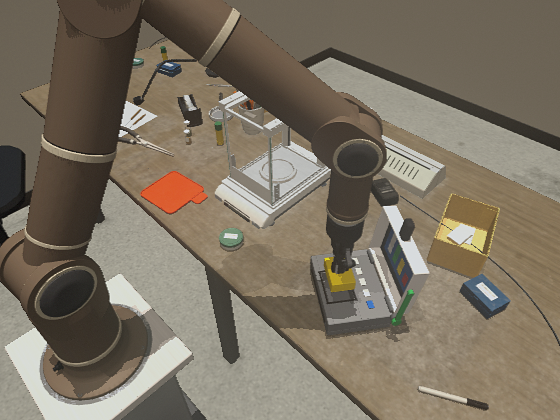

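View pics/wrist8.png

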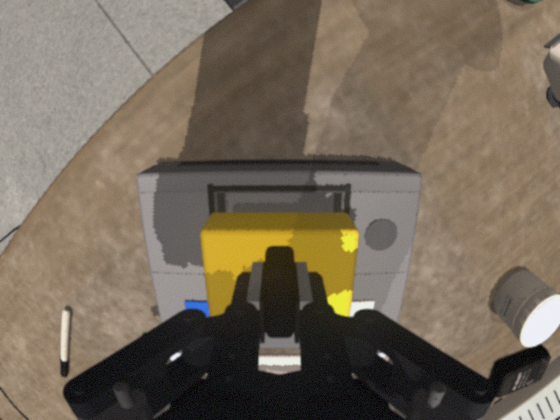

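Run:
```python
from h import *
im=load("pics/top0.png");hsv=cv2.cvtColor(im,cv2.COLOR_BGR2HSV)
m=(((hsv[...,0]<8)|(hsv[...,0]>174))&(hsv[...,1]>150)).astype(np.uint8)
cv2.imwrite("pics/traym.png",cv2.resize(np.hstack([im[215:290,115:205],cv2.cvtColor(m[215:290,115:205]*255,cv2.COLOR_GRAY2BGR)]),None,fx=4,fy=4,interpolation=cv2.INTER_CUBIC))
c=biggest(m)[0]
P=np.array([plane("top",p,.004)[:2] for p in c[:,0]])
# raster in world mm, open away the tab
W=((P-[.3,.15])*1000).astype(np.int32);g=np.zeros((300,300),np.uint8);cv2.fillPoly(g,[W],1)
for k in (60,80,100):
    o=cv2.morphologyEx(g,cv2.MORPH_OPEN,cv2.getStructuringElement(cv2.MORPH_ELLIPSE,(k,k)))
    r=cv2.minAreaRect(biggest(o)[0]);print(k,np.array(r[0])/1e3+[.3,.15],r[1:])
ys,xs=np.where(m>0);print(len(xs))
```

```text
60 [0.4286 0.3161] ((147.35325622558594, 162.11338806152344), 7.125016689300537)
80 [0.4284 0.3182] ((146.8739471435547, 157.25450134277344), 6.340191841125488)
100 [0.4282 0.3212] ((146.26368713378906, 149.73666381835938), 4.899092674255371)
2409
```

View pics/traym.png

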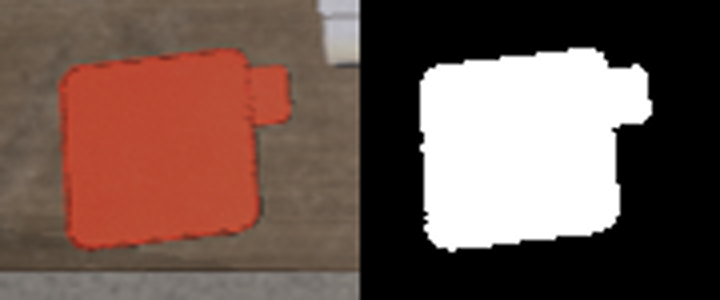

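Run:
```python
from h import *
im=load("pics/scene0.png");hsv=cv2.cvtColor(im,cv2.COLOR_BGR2HSV)
m=(((hsv[...,0]<8)|(hsv[...,0]>174))&(hsv[...,1]>150)).astype(np.uint8)
c=biggest(m)[0]
P=np.array([plane("scene",p,.004)[:2] for p in c[:,0]])
W=((P-[.3,.15])*1000).astype(np.int32);g=np.zeros((300,300),np.uint8);cv2.fillPoly(g,[W],1)
for k in (60,80,100):
    o=cv2.morphologyEx(g,cv2.MORPH_OPEN,cv2.getStructuringElement(cv2.MORPH_ELLIPSE,(k,k)))
    r=cv2.minAreaRect(biggest(o)[0]);print(k,np.array(r[0])/1e3+[.3,.15],r[1:])
```

```text
60 [0.4278 0.3159] ((148.5782012939453, 164.52268981933594), 6.115502834320068)
80 [0.4276 0.3179] ((148.5782012939453, 160.33236694335938), 6.115502834320068)
100 [0.4266 0.3211] ((147.82095336914062, 153.63414001464844), 4.763641834259033)
```

send_rows(
  targets="0 0 0 0 0 -2.5 0.5; 0 0 0 1 0.4 -5.5 0.5; 0 0 0 3.5 1.4 -8 0.5; 0 0 0 7 2.9 -10 0.5; 0 0 0 10.5 4.3 -10 0.5; 0 0 0 14 5.8 -10 0.5; 0 0 0 17 7 -10 0.5; 0 0 0 18.5 7.7 -10 0.5",
)

```text
clock: 14.08
tool_pos: [0.3792, -0.1181, 0.2181]
tool_rot: [0.31, 0.951, 0.001, -0.0]
wrist_force: [0.4, 0.4, -1.4]
grip_width: 0.149
```

Run:
```python
from h import *
s=manip.get_state()
print(s["tool_pos"],s["tool_rot"],s["wrist_force"],s["grip_width"]*85,s["joint_pos"],local([.375,.12,.2]),local([.428,.321,.2]))
```

```text
[ 0.3792 -0.1181  0.2181] [ 0.3099  0.9508  0.0006 -0.0003] [ 0.3687  0.363  -1.4454] 12.694182034327275 [-0.5859 -0.009   0.7841  2.1596  0.006   0.9888  1.1356] [14.367  18.9937  1.8456] [21.9278 38.3569  1.8732]
```

send_rows(
  targets="0 0 0 1.8 2.4 0 0.5; 0 0 0 3.6 4.7 0 0.5; 0 0 0 5.4 7.1 0.2 0.5; 0 0 0 7.2 9.5 0.5 0.5; 0 0 0 9 11.9 0.8 0.5; 0 0 0 10.8 14.3 1.2 0.5; 0 0 0 12.6 16.6 1.5 0.5; 0 0 0 14.4 19 1.8 0.5",
)

```text
clock: 15.08
tool_pos: [0.376, 0.1196, 0.2002]
tool_rot: [0.311, 0.95, 0.0, -0.0]
wrist_force: [1.0, 0.0, -1.2]
grip_width: 0.149
```

Run:
```python
from h import *
s=manip.get_state()
print(s["tool_pos"],s["tool_rot"],s["wrist_force"],s["grip_width"]*85,s["joint_pos"],local([.428,.321,.16]))
```

```text
[0.376  0.1196 0.2002] [ 0.3107  0.9505  0.0001 -0.    ] [ 0.9859  0.0403 -1.2194] 12.665643577724945 [-0.8786  0.0291  0.465   2.176  -0.0165  0.9395  0.5349] [ 7.7022 19.3244  4.0204]
```

send_rows(
  targets="0 0 0 1 2.5 0 0.5; 0 0 0 2 5 0 0.5; 0 0 0 3 7.5 0.5 0.5; 0 0 0 4 10 1 0.5; 0 0 0 5 12.6 2 0.5; 0 0 0 6 15.2 3 0.5; 0 0 0 7 17.5 4 0.5; 0 0 0 7.7 19.3 4 0.5",
)

```text
clock: 16.08
tool_pos: [0.4281, 0.3213, 0.1594]
tool_rot: [0.31, 0.951, -0.001, -0.0]
wrist_force: [1.1, 0.7, -2.3]
grip_width: 0.148
```

send_rows(
  targets="0 0 0 0 0 0 0.5; 0 0 0 0 0 0 0.5; 0 0 0 0 0 0 0.5",
)

```text
clock: 16.45
tool_pos: [0.4282, 0.3191, 0.1607]
tool_rot: [0.311, 0.95, 0.0, 0.0]
wrist_force: [0.5, 0.6, -1.2]
grip_width: 0.154
```

Run:
```python
from h import *
s=manip.get_state()
print(s["tool_pos"],s["tool_rot"],s["wrist_force"],s["grip_width"]*85,s["joint_pos"],local([.428,.321,.039]))
for n in ["scene","wrist","top"]: cv2.imwrite(f"pics/{n}9.png",manip.get_image(n)[:,:,::-1])
im=load("pics/top9.png")[160:280,300:450];cv2.imwrite("pics/top9c.png",cv2.resize(im,None,fx=4,fy=4,interpolation=cv2.INTER_CUBIC))
```

```text
[0.4282 0.3191 0.1607] [0.3111 0.9504 0.0001 0.0001] [ 0.508   0.5688 -1.1681] 13.090559019564603 [-1.0171  0.341   0.3581  1.9168 -0.1491  0.9091  0.3521] [ 0.1247  0.1351 12.1695]
```

View pics/scene9.png

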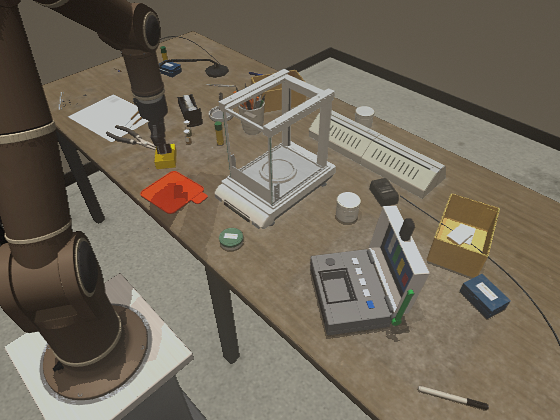

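View pics/wrist9.png

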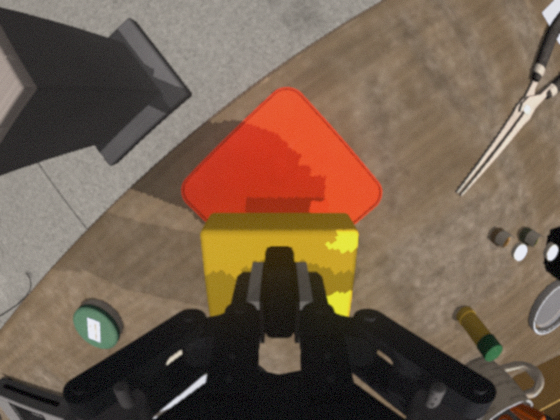

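View pics/top9c.png

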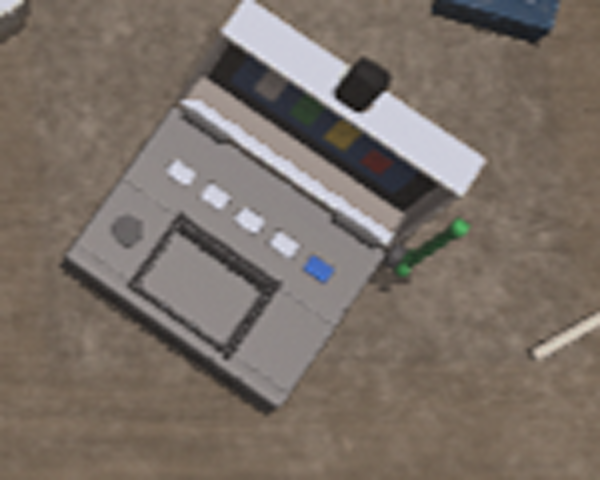

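send_rows(
  targets="0 0 0 0.1 0.1 3 0.5; 0 0 0 0.1 0.1 6 0.5; 0 0 0 0.1 0.1 8.5 0.5; 0 0 0 0.1 0.1 10.3 0.5; 0 0 0 0.1 0.1 11.3 0.5; 0 0 0 0.1 0.1 11.8 0.5; 0 0 0 0.1 0.1 12 0.5; 0 0 0 0.1 0.1 12 0.5",
)

```text
clock: 17.6
tool_pos: [0.428, 0.3216, 0.0407]
tool_rot: [0.311, 0.951, 0.0, 0.0]
wrist_force: [0.6, -0.9, -2.0]
grip_width: 0.147
```

send_rows(
  targets="0 0 0 0 0 0.1 0.5; 0 0 0 0 0 0.2 0.5; 0 0 0 0 0 0.3 0.5; 0 0 0 0 0 0.3 0.5",
)

```text
clock: 18.1
tool_pos: [0.4277, 0.3214, 0.0372]
tool_rot: [0.311, 0.951, -0.0, -0.0]
wrist_force: [-0.5, -0.3, -1.7]
grip_width: 0.15
```

send_rows(
  targets="0 0 0 0 0 0.1 0.5; 0 0 0 0 0 0.1 0.5; 0 0 0 0 0 0.1 0.5",
)

```text
clock: 18.48
tool_pos: [0.4279, 0.3214, 0.0367]
tool_rot: [0.311, 0.951, 0.0, -0.0]
wrist_force: [-2.5, -0.7, 5.6]
grip_width: 0.15
```

send_rows(
  targets="0 0 0 0 0 0 2; 0 0 0 0 0 0 3; 0 0 0 0 0 0 5; 0 0 0 0 0 0 6; 0 0 0 0 0 0 6; 0 0 0 0 0 -1 6; 0 0 0 0 0 -3 6; 0 0 0 0 0 -6 6",
)

```text
clock: 19.48
tool_pos: [0.4275, 0.3211, 0.097]
tool_rot: [0.311, 0.951, -0.001, -0.0]
wrist_force: [0.7, 0.7, 1.1]
grip_width: 0.704
```

send_rows(
  targets="0 0 0 0 0 -4 6; 0 0 0 0 0 -8 6; 0 0 0 3 -1 -12 6; 0 0 0 8 -1 -14 6; 0 0 0 12 -1 -14 6; 0 0 0 12 -1 -14 6",
)

```text
clock: 20.23
tool_pos: [0.3223, 0.3863, 0.2372]
tool_rot: [0.308, 0.951, 0.001, -0.0]
wrist_force: [0.8, -0.3, -1.0]
grip_width: 0.697
```

Run:
```python
from h import *
s=manip.get_state()
print(s["clock"],s["tool_pos"],s["tool_rot"],s["wrist_force"],s["joint_pos"])
for n in ["scene","wrist","top"]: cv2.imwrite(f"pics/{n}10.png",manip.get_image(n)[:,:,::-1])
for n,(x,y,w,h) in dict(top=(100,200,120,90),scene=(120,120,120,110)).items():
    cv2.imwrite(f"pics/{n}10c.png",cv2.resize(load(f"pics/{n}10.png")[y:y+h,x:x+w],None,fx=4,fy=4,interpolation=cv2.INTER_CUBIC))
```

```text
20.225 [0.3223 0.3863 0.2372] [ 0.3079  0.9514  0.0008 -0.0005] [ 0.8341 -0.2964 -0.9778] [-1.2445  0.1947  0.3189  1.8969 -0.0713  1.0595  0.0484]
```

View pics/wrist10.png

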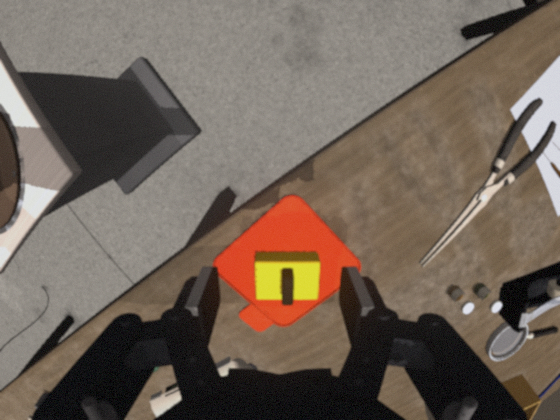

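View pics/scene10.png

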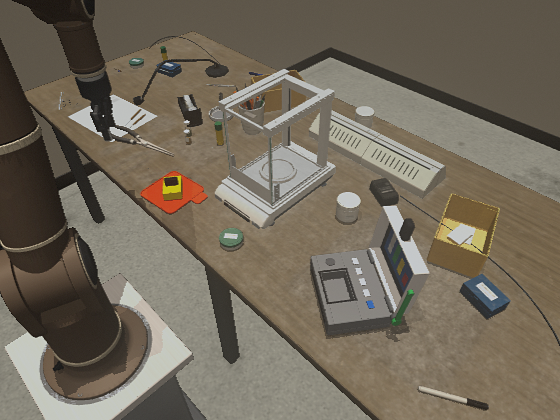

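View pics/scene10c.png

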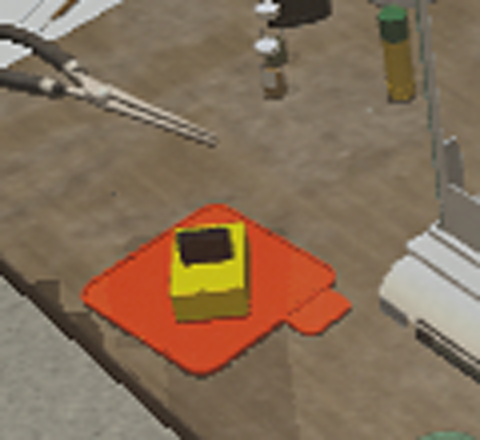

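The block stands upright in the middle of the tray, at (172,187) in the scene view. The tin and jar are where they were, and the lid still leans parallel to the green arm. The gripper is clear, so I'll run one last numeric check and hand in.

Run:
```python
from h import *
for n in ("scene0","scene10"):
    hsv=cv2.cvtColor(load(f"pics/{n}.png"),cv2.COLOR_BGR2HSV);g=(hsv[...,0]>45)&(hsv[...,0]<85)&(hsv[...,1]>90)
    for nm,(a,b,c,d) in dict(arm=(385,280,420,330),tin=(215,222,250,255)).items():
        ys,xs=np.where(g[b:d,a:c]);print(n,nm,len(xs),xs.mean()+a,ys.mean()+b)
s=dict(tool_pos=np.array([.3223,.3863,.2372]),tool_rot=np.array([.3079,.9514,.0008,-.0005]))
hsv=cv2.cvtColor(load("pics/wrist10.png"),cv2.COLOR_BGR2HSV);m=(hsv[...,0]>20)&(hsv[...,0]<35)&(hsv[...,1]>180)&(hsv[...,2]>150);m[:240]=0
r=cv2.boxPoints(cv2.minAreaRect(biggest(m)[0]));print("block top centre",np.mean([wplane(p,s,.034) for p in r],0),"tray est .428 .321")
manip.close_job();print(manip.get_state()["clock"])
```

```text
scene0 arm 47 402.1914893617021 306.5531914893617
scene0 tin 0 nan nan
scene10 arm 193 401.7461139896373 309.11917098445593
scene10 tin 0 nan nan
block top centre [0.4281 0.3225 0.034 ] tray est .428 .321
the job is handed in; nothing more can be done
the job is handed in; nothing more can be done<stdin>:5: RuntimeWarning: Mean of empty slice.
  ret = ret.dtype.type(ret / rcount)
```

I raised the lid by its grip tab until it was in line with the green arm. Then I lifted the transit block straight up by its fin, carried it round the front of the balance, set it on the red tray and backed the gripper away. I handed the job in at about 20 s of the 66 s allowed; no verdict is reported.

What the last checks showed:
- **Lid:** measured with the two fixed cameras, it stood at about 1.675 rad against about 1.678 for the arm. I took those readings just before letting go. The later pictures show the lid unmoved. Line slopes from single views put the arm anywhere from 1.65 to 1.72 rad, so expect an error of a few hundredths of a rad, still inside the 0.08 allowed.
- **Block:** upright, with its top centre at (0.428, 0.323) m. The tray's middle was estimated at (0.428, 0.321) m.
- **Gripper angle:** while gripped, the angle worked out from the gripper read about 0.07 rad higher than the cameras (1.745 against 1.675). I went by the cameras.
- **Failed colour checks:** the tin's mask matched nothing, so the tin and jar were judged only by eye, and both looked unmoved. The green arm's mask averages differed by 2.6 px in row between the first and last pictures. The mask caught far more of the arm in the second (193 px against 47), so that does not show whether the arm moved. Its tip and base stayed in the same pixels in the enlarged views.

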